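Mix the chestnuts into the bowl of walnuts

TASK

Tip all the chestnuts from the steel beaker into the bowl of walnuts and stand the empty beaker upright back on the counter. Then take the wooden spoon from its crock and stir the nuts with it, keeping its head down among them and a good way out from the middle, about three full turns round the bowl, and stand the spoon back in the crock, head down. Keep every nut in the bowl, and leave the bowl, the crock and the other things on the counter where they are.

Things in the scene. Friction and masses are not known exactly. Their poses are not given: they have to be found in the camera images.
- bowl: Round pale grey-blue stoneware mixing bowl, about 1.3 kg, loose on the counter. Origin: centre of its underside, z up, any yaw. 88 mm tall; outer radius 114 mm at the rim, 97 mm at 30 mm height, 70 mm at the foot; wall 6 mm. Inner floor 10 mm above the origin, flat to about 74 mm radius; inner radius about 89 mm at 30 mm height, 108 mm at the rim. Slides if pushed with about 10 N.
- beaker: Stainless steel tumbler without handle, straight, 100 mm tall, 67 mm outer diameter (69 mm over a thin rim bead); wall 3.5 mm, floor 4 mm; 120 to 200 g. Origin: centre of its underside, z to the mouth. Starts upright, the four chestnuts in one layer on its floor; they roll out once it is tipped beyond level (100 to 125 degrees from upright).
- spoon: Wooden spoon, 200 mm long, 55 g. Origin: tip of its head; z along the spoon to the handle's end. Head: flat oval 62 mm long, 38 mm wide (y), 15 mm thick (x). Handle: straight, flattened, 18 mm wide (y), 10 mm thick (x), from 55 to 200 mm. Starts head down in the crock, its tip near the middle of the crock's floor, leaning about 14 degrees in any direction against the crock's rim.
- spoon_grip (a point): Point on the spoon's axis 152 mm from the tip, in the handle: a good place to hold it firmly across its flats, with the fingers pointing along the handle towards the head; 48 mm of handle stand beyond it. Same axes as the spoon.
- crock: White ceramic utensil crock, 0.75 kg, loose on the counter, 115 mm tall; outer radius 36 mm at the foot, 40 mm at mid height, 41 mm at the rim bead; wall 6 mm; inner floor 8 mm above the origin, inner radius 33 mm at the mouth, 30 mm at the floor. Origin: centre of its underside, z up.
- walnut0: One of the walnuts: a light-brown nut in its shell, 37 mm long, 33 mm thick, 14 g, loose. Starts in the bowl. Origin at its centre.
- walnut1: One of the walnuts: a light-brown nut in its shell, 37 mm long, 33 mm thick, 14 g, loose. Starts in the bowl. Origin at its centre.
- walnut2: One of the walnuts: a light-brown nut in its shell, 37 mm long, 33 mm thick, 14 g, loose. Starts in the bowl. Origin at its centre.
- walnut3: One of the walnuts: a light-brown nut in its shell, 37 mm long, 33 mm thick, 14 g, loose. Starts in the bowl. Origin at its centre.
- chestnut0: One of the chestnuts: a dark-brown shiny squat nut, 23 mm across, 21 mm thick, 11 g, loose. Starts in the beaker. Origin at its centre.
- chestnut1: One of the chestnuts: a dark-brown shiny squat nut, 23 mm across, 21 mm thick, 11 g, loose. Starts in the beaker. Origin at its centre.
- chestnut2: One of the chestnuts: a dark-brown shiny squat nut, 23 mm across, 21 mm thick, 11 g, loose. Starts in the beaker. Origin at its centre.
- chestnut3: One of the chestnuts: a dark-brown shiny squat nut, 23 mm across, 21 mm thick, 11 g, loose. Starts in the beaker. Origin at its centre.
- nutcracker: Bystander: steel nutcracker, lying flat beyond the bowl, 158 mm long along its x axis, 52 mm wide, 12 mm high. Origin: middle of its underside. To be left alone.
- can: Bystander: plain food can, 74 mm diameter, 110 mm tall, 0.42 kg, standing loose. Origin: centre of its underside. To be left alone.
- jar: Bystander: clip-top glass jar of oats, 100 mm diameter, 153 mm tall, does not move. Origin: centre of its underside. To be left alone.

How it is judged:
By the outcome, as a careful person would: the job done as asked, in the order asked, and still so for the second after the job is handed in, with the robot touching nothing.
It also fails if it takes over 72 s, if anything falls off the work surface, if the arm or the gripper's body presses on something with over 40 N, if the wrist force passes 120 N, or if a joint passes its speed limit or range.

ROBOT

A 7-joint arm with a two-finger parallel gripper is mounted at the origin on the work surface. World frame = base frame: x ahead of the robot, y to its left, z up, the work surface at z = 0. Lengths are in m, angles in degrees, forces in N, time in s.
With the tool pointing down it reaches from about 0.425 to 0.925 m from the base axis. Payload 6.8 kg.
Tool frame: the origin (TCP) lies on the centre line of the jaws, within the pads' length; the fingertips stand 14 mm ahead of it and the grasp point (between the pads) lies 5 mm behind it; z points along the fingers, y is the line along which they close (so a half turn about z gives the same grasp; the last joint's range is limited). The gripper opens to 85 mm and grips with 20 to 120 N. Pads are 22 mm wide; open, the fingers measure 114 mm over their backs; the gripper's body (76 mm by 85 mm) begins 54 mm behind the grasp point. The pads swing forward as they close: fully open they stand 13 mm farther back than shut.
Start: joints at [-6.194, 27.33, 1.283, 89.118, -0.659, 63.558, -4.761], TCP at [0.675, 0, 0.245] pointing down, gripper open.
Joint ranges: [-169.35, 169.35], [-19.33, 120.38], [-80.79, 83.38], [13.8, 139.57], [-78.32, 258.32], [9.67, 109.79], [-169.56, 169.56]. Speed limits (degrees/s): [136.94, 136.94, 180, 180, 180, 180, 180].

INTERFACE

Orientations are given as a 3x3 rotation matrix whose columns are the frame's x, y, z axes.
In Python, from plant import bot, viewer gives the robot as it stands. The module is installed in compiled form; this text tells all that it offers.
- The arm moves only by the shell command python3 -m inch 'ROWS' [FORCE]. ROWS is a JSON object of lists of equal length, an entry for each row: "gripper": the opening in per cent of the stroke, from 0 (shut) to 100 (fully open); "slide": the shift along the tool's x, y, z in m, a list of three; "angular": the turn, a rotation vector about the tool's x, y, z in rad, a list of three. A call has 1 to 10 rows; each row is the pose to reach, as a shift and turn from the pose commanded when the call began, along the tool's axes at that moment; what a row does not reach only later rows make up. A row lasts 1/12 s, in which the tool goes at most 41.7 mm and 7.16 degrees, less where a joint would pass 70% of its speed; a pose out of reach is approached as far as the arm can. A call with a gripper value outside its range is refused whole. The fingers move at their own pace and stop on an object; FORCE is the grip in N (left out, the last holds). Time passes only in rows, so rows that repeat a pose let the fingers close. It gives the time, the measured TCP pose, the force, the opening and the grip force at its end, in the units of the state.
- bot.observe(): the state, without advancing time (a new reading comes with each control period).
- viewer.snapshot(name): name is "scene" or "side" or "wrist"; returns the picture (384x512x3 uint8, red, green, blue); there is no depth.
- viewer.camera_params(name): a dict with "fx", "fy", "cx", "cy" (pixels), "extrinsics" (4x4, takes a point from world to camera coordinates). Camera axes: x right, y down, z forward; pixel columns grow to the right and rows downward; lengths in m; the calibration is good to about 2 mm. A picture is of the moment at which its call begins: read the wrist's pose just before it. camera_params takes no time and is no camera call; for the wrist camera it gives the pose at the moment of the call.
- bot.finish_job(): hands the job in; it is judged then, once.
The state is a dict: "t": time; "q": joint angles; "dq": joint speeds; "joint_efforts": joint torques, N m; "position": TCP position; "ee_rot": TCP orientation; "contact_force": force on the tool from outside, world axes, zero at the start; "wrist_torque": the same for the moment, N m; "opening": finger opening in m; "finger_force": force on a finger pad.
Only numpy, scipy, OpenCV 4.12 (cv2) and the standard library are available. Lean on these libraries where they do the work, as an engineer would, in place of code of your own. Each camera call takes 0.05 s, during which the arm holds its last target. There are 200 camera calls.

## Working session

There is one attempt and no reset: what is moved stays moved. The work goes in short steps, Python scripts to look and compute and a shell command to move; the robot and the scene stay as the last step left them, time stands still between calls to the robot, and variables do not carry over. Pictures are saved under pics/ and viewed, at most 10 in all, crops included, and the job is handed in when it is done.

```bash
mkdir -p pics
python3 - <<'E'
from plant import bot, viewer
import cv2,numpy as np
s=bot.observe();print(s['t'],s['position'],np.round(s['ee_rot'],3),s['opening'])
ims=[]
for n in ["scene","side","wrist"]:
    p=viewer.camera_params(n);print(n,p['fx'],p['fy'],p['cx'],p['cy'],np.round(p['extrinsics'],4).tolist())
    im=viewer.snapshot(n);ims.append(im[:,:,::-1]);cv2.imwrite(f'pics/{n}0.png',im[:,:,::-1])
E
```

```text
0.0 [6.74428972e-01 8.65770103e-06 2.44334618e-01] [[-0.     1.    -0.002]
 [ 1.     0.    -0.   ]
 [-0.    -0.002 -1.   ]] 0.08533426555766228
scene 409.64896282028775 409.64896282028775 252.28517304098176 185.93563934988305 [[-0.7206, 0.6934, -0.0027, 0.4311], [0.4758, 0.4917, -0.7293, -0.2107], [-0.5043, -0.5268, -0.6842, 1.4411], [0.0, 0.0, 0.0, 1.0]]
side 432.68445877128886 432.68445877128886 258.5940822822894 191.05454358392018 [[0.9985, -0.0527, -0.0171, -0.6049], [-0.0426, -0.534, -0.8444, 0.1304], [0.0353, 0.8438, -0.5354, 1.1192], [0.0, 0.0, 0.0, 1.0]]
wrist 320.0145082741845 320.0145082741845 254.20988072861294 191.63743708081867 [[1.0, 0.0, -0.0026, -0.673], [0.0008, -0.9572, 0.2893, -0.0387], [-0.0024, -0.2893, -0.9572, 0.3806], [0.0, 0.0, 0.0, 1.0]]
```

View pics/scene0.png

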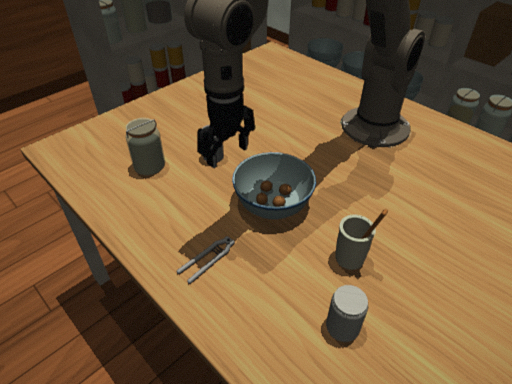

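View pics/side0.png

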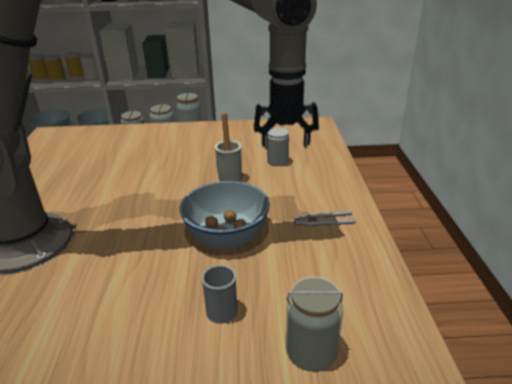

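The scene view shows the bowl rim centred near (274,183), crock mouth (355,229), spoon end (384,212), can top (349,298) and jar top (143,128). The side view shows the beaker mouth at (220,276), bowl rim (225,205), crock mouth (229,148), spoon end (225,116) and can top (278,133).

```bash
cat > h.py <<'E'
from plant import bot, viewer
import cv2,numpy as np
def ray(p,uv):
    E=np.array(p['extrinsics']);R=E[:3,:3];c=-R.T@E[:3,3]
    return c,R.T@np.array([(uv[0]-p['cx'])/p['fx'],(uv[1]-p['cy'])/p['fy'],1.])
def onz(p,uv,z):
    c,d=ray(p,uv);return c+d*(z-c[2])/d[2]
def tri(rs):
    A=0;b=0
    for c,d in rs:
        d=d/np.linalg.norm(d);M=np.eye(3)-np.outer(d,d);A=A+M;b=b+M@c
    return np.linalg.solve(A,b)
def proj(p,X):
    E=np.array(p['extrinsics']);x=E[:3,:3]@X+E[:3,3];return p['fx']*x[0]/x[2]+p['cx'],p['fy']*x[1]/x[2]+p['cy']
E
python3 - <<'E'
from h import *
np.set_printoptions(precision=4,suppress=True)
S=viewer.camera_params('scene');D=viewer.camera_params('side')
for n,z,a,b in [('bowl',.088,(274,183),(225,205)),('crock',.115,(355,229),(229,148)),('can',.11,(349,298),(278,133)),('jar',.15,(143,128),(315,292)),('beaker',.1,None,(220,276)),('nutcr',.01,(207,260),(324,219))]:
    print(n,onz(S,a,z) if a else '',onz(D,b,z))
print('spoonend',tri([ray(S,(384,212)),ray(D,(225,116))]))
E
```

```text
bowl [0.5384 0.0221 0.088 ] [ 0.5226 -0.0023  0.088 ]
crock [0.5386 0.2796 0.115 ] [0.5327 0.2616 0.115 ]
can [0.6924 0.3769 0.11  ] [0.6896 0.3652 0.11  ]
jar [ 0.6909 -0.3563  0.15  ] [ 0.6862 -0.3742  0.15  ]
beaker  [ 0.5168 -0.2699  0.1   ]
nutcr [0.7959 0.0444 0.01  ] [0.7834 0.0253 0.01  ]
spoonend [0.5228 0.3252 0.193 ]
```

View pics/wrist0.png

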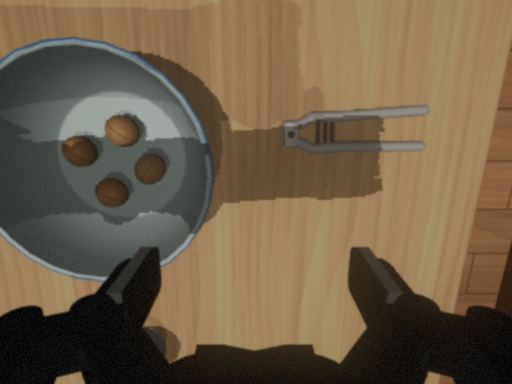

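The wrist view shows the four walnuts near the middle of the bowl, whose rim runs from right edge (212,150) to top (80,40) and bottom (90,278). The nutcracker is at (290–430,105–150). I'll go to the beaker with the tool tilted towards +y.

```bash
python3 -m inch '{"gripper":[100,100,100,100,100,100,100,100,100,100],"slide":[[-0.03,-0.02,-0.01],[-0.07,-0.04,-0.01],[-0.11,-0.06,-0.01],[-0.15,-0.08,-0.01],[-0.19,-0.1,-0.01],[-0.23,-0.12,-0.01],[-0.27,-0.14,-0.01],[-0.31,-0.15,-0.01],[-0.35,-0.16,-0.01],[-0.38,-0.16,-0.01]],"angular":[[0,0.1,0],[0,0.2,0],[0,0.3,0],[0,0.4,0],[0,0.5,0],[0,0.6,0],[0,0.7,0],[0,0.8,0],[0,0.9,0],[0,1.0,0]]}'
python3 - <<'E'
from h import *
np.set_printoptions(precision=4,suppress=True)
s=bot.observe();print(s['q'],s['position'],s['ee_rot'])
E
```

```text
t: 0.98
position: [0.5132, -0.378, 0.2559]
ee_rot: [[0.001, 1.0, 0.002], [0.537, -0.002, 0.843], [0.843, 0.0, -0.537]]
contact_force: [2.4, -0.6, -0.3]
opening: 0.0855
finger_force: 0.0
[ 48.5447  48.1595  -2.7476  70.0773 -35.6571 106.0437  50.0057] [ 0.5132 -0.378   0.2559] [[ 0.0008  1.      0.002 ]
 [ 0.5372 -0.0021  0.8435]
 [ 0.8435  0.0004 -0.5372]]
```

Run:
```python
from h import *
np.set_printoptions(precision=4,suppress=True)
p=viewer.camera_params('wrist');im=viewer.snapshot('wrist')[:,:,::-1];cv2.imwrite('pics/w1.png',im)
print(proj(p,np.array([.517,-.27,.1])))
for n in ['side','scene']:
    cv2.imwrite(f'pics/{n}1.png',viewer.snapshot(n)[:,:,::-1])
a=cv2.imread('pics/w1.png');b=cv2.imread('pics/scene1.png')[60:330,60:440]
cv2.imwrite('pics/c1.png',np.hstack([cv2.resize(a,(400,300)),cv2.resize(b,(400,300))]))
```

```text
(np.float64(258.5325908708978), np.float64(242.4897831582744))
```

View pics/c1.png

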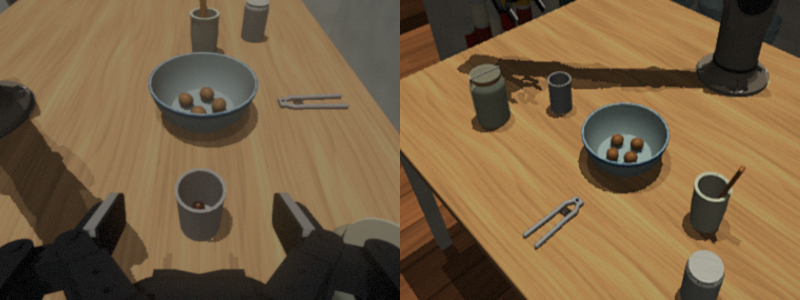

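The wrist view (left) shows the beaker mouth centred at full-size (257,242), as predicted, with the bowl rim at about (260,100) and crock mouth at (262,19). The scene view (right) puts the beaker mouth at about (212,131).

Run:
```python
from h import *
np.set_printoptions(precision=4,suppress=True)
p=viewer.camera_params('wrist');S=viewer.camera_params('scene');D=viewer.camera_params('side')
print('beaker',onz(p,(257,242),.1),onz(S,(212,131),.1))
# bowl rim: blue edge extents via mask in scene/side
def rimfit(cam,file,X,z,r):
    # predicted bbox of ring vs observed: print predicted extents
    t=np.linspace(0,2*np.pi,100)
    q=np.array([proj(cam,np.array([X[0]+r*np.cos(a),X[1]+r*np.sin(a),z])) for a in t]);return q.min(0),q.max(0)
for X in [(.53,.01),(.535,.015)]:
    print('bowl',X,'scene',rimfit(S,0,X,.088,.114),'side',rimfit(D,0,X,.088,.114))
for X in [(.535,.27)]:
    print('crock',X,'scene',rimfit(S,0,X,.115,.041),'side',rimfit(D,0,X,.115,.041))
for f,(x0,y0,x1,y1) in [('scene1',(215,135,340,230)),('side1',(165,165,290,265))]:
    im=cv2.imread(f'pics/{f}.png')[y0:y1,x0:x1].astype(int)
    m=((im[:,:,0]-im[:,:,2])>5).astype(np.uint8)
    n,l,st,c=cv2.connectedComponentsWithStats(m);i=1+np.argmax(st[1:,4]);print(f,st[i]+np.array([x0,y0,0,0,0]))
for f,(x0,y0,x1,y1) in [('scene1',(320,200,380,280)),('side1',(205,125,252,190))]:
    im=cv2.imread(f'pics/{f}.png')[y0:y1,x0:x1].astype(int)
    m=((im[:,:,2]-im[:,:,0])<35).astype(np.uint8)
    n,l,st,c=cv2.connectedComponentsWithStats(m);i=1+np.argmax(st[1:,4]);print(f,st[i]+np.array([x0,y0,0,0,0]))
```

```text
beaker [ 0.5135 -0.2761  0.1   ] [ 0.5154 -0.2632  0.1   ]
bowl (0.53, 0.01) scene (array([230.7971, 153.0015]), array([315.3403, 209.9822])) side (array([182.7029, 179.163 ]), array([272.8794, 229.5591]))
bowl (0.535, 0.015) scene (array([230.6454, 154.5287]), array([315.5861, 212.0463])) side (array([184.8852, 178.1668]), array([274.6799, 228.1528]))
crock (0.535, 0.27) scene (array([334.6278, 212.9618]), array([370.5583, 239.6815])) side (array([216.129 , 140.7652]), array([243.359 , 152.9916]))
scene1 [ 233  153   83   59 2075]
side1 [ 180  180   89   68 4066]
scene1 [ 335  215   45   63 1755]
side1 [ 205  141   47   49 1284]
```

```bash
python3 -m inch '{"gripper":[100,100,100,100,100,100,100,100,100,100],"slide":[[-0.035,0,0.03],[-0.07,0.001,0.06],[-0.103,0.001,0.088],[-0.103,0.001,0.088],[-0.103,0.001,0.11],[-0.103,0.001,0.135],[-0.103,0.001,0.16],[-0.103,0.001,0.18],[-0.103,0.001,0.198],[-0.103,0.001,0.198]],"angular":[[0,0,0],[0,0,0],[0,0,0],[0,0,0],[0,0,0],[0,0,0],[0,0,0],[0,0,0],[0,0,0],[0,0,0]]}'
python3 -m inch '{"gripper":[70,65,65,65,65,65],"slide":[[0,0,0],[0,0,0],[0,0,0],[0,0,0],[0,0,0],[0,0,0]],"angular":[[0,0,0],[0,0,0],[0,0,0],[0,0,0],[0,0,0],[0,0,0]]}' 40
python3 - <<'E'
from h import *
cv2.imwrite('pics/w2.png',viewer.snapshot('wrist')[:,:,::-1]);cv2.imwrite('pics/s2.png',viewer.snapshot('side')[:,:,::-1])
print(bot.observe()['q'])
a=cv2.imread('pics/w2.png');b=cv2.imread('pics/s2.png')[200:384,100:356]
cv2.imwrite('pics/c2.png',np.hstack([cv2.resize(a,(400,300)),cv2.resize(b,(400,300))]))
E
```

```text
t: 1.97
position: [0.5173, -0.2594, 0.0629]
ee_rot: [[-0.003, 1.0, -0.004], [0.537, 0.005, 0.843], [0.843, 0.0, -0.537]]
contact_force: [0.3, -0.7, -0.3]
opening: 0.0858
finger_force: 0.0
t: 2.47
position: [0.5172, -0.2653, 0.0639]
ee_rot: [[-0.002, 1.0, 0.002], [0.54, -0.001, 0.841], [0.841, 0.002, -0.54]]
contact_force: [-0.9, -0.1, 6.8]
opening: 0.0668
finger_force: 44.9
[ 44.23468641  54.5628368   -5.30873855  86.46795986 -36.56711538
  83.84926066  59.02229689]
```

View pics/c2.png

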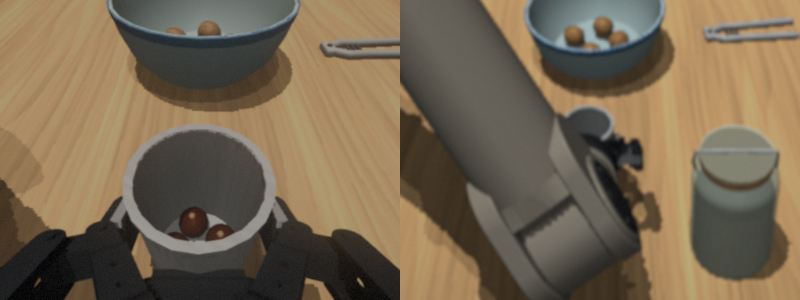

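The beaker is held at 67 mm with the chestnuts on its floor, and the bowl is ahead. Next I lift it and carry it over the bowl.

```bash
python3 -m inch '{"gripper":[65,65,65,65,65,65,65,65,65,65],"slide":[[0.02,0,-0.012],[0.045,0,-0.028],[0.072,0,-0.045],[0.0976,0,-0.0626],[0.105,0,-0.051],[0.1205,0.001,-0.027],[0.136,0.0015,-0.003],[0.151,0.002,0.021],[0.1665,0.003,0.0445],[0.182,0.003,0.068]],"angular":[[0,0,0],[0,0,0],[0,0,0],[0,0,0],[0,0,0],[0,0,0],[0,0,0],[0,0,0],[0,0,0],[0,0,0]]}' 40
python3 -m inch '{"gripper":[65,65,65,65,65,65,65,65],"slide":[[0.015,0.001,0.024],[0.03,0.001,0.048],[0.045,0.002,0.072],[0.06,0.002,0.096],[0.075,0.003,0.118],[0.09,0.004,0.14],[0.0995,0.004,0.1545],[0.0995,0.004,0.1545]],"angular":[[0,0,0],[0,0,0],[0,0,0],[0,0,0],[0,0,0],[0,0,0],[0,0,0],[0,0,0]]}'
python3 -c "
from h import *
print(bot.observe()['q'])"
```

```text
t: 3.4
position: [0.52, -0.1088, 0.1782]
ee_rot: [[0.0, 1.0, 0.002], [0.543, -0.002, 0.84], [0.84, 0.001, -0.543]]
contact_force: [0.6, -0.6, -2.0]
opening: 0.0667
finger_force: 45.4
t: 4.07
position: [0.523, 0.0789, 0.1794]
ee_rot: [[-0.004, 1.0, -0.003], [0.539, 0.005, 0.842], [0.842, 0.001, -0.539]]
contact_force: [-0.8, 0.2, -1.7]
opening: 0.0667
finger_force: 45.5
[ 26.68464163  33.77156068 -17.52238428 112.96574583 -53.90139797
  63.21953106  49.32223519]
```

```bash
python3 -m inch '{"gripper":[65,65,65],"slide":[[0,0,0],[0,0,0],[0,0,0]],"angular":[[0,0,-0.08],[0,0,-0.18],[0,0,-0.28]]}'
python3 -c "
from h import *
print(bot.observe()['q'])"
```

```text
t: 4.32
position: [0.5243, 0.0736, 0.1781]
ee_rot: [[-0.281, 0.96, 0.002], [0.521, 0.15, 0.84], [0.806, 0.237, -0.542]]
contact_force: [0.4, -0.2, -2.4]
opening: 0.0668
finger_force: 45.5
[ 29.23733722  34.24991396 -20.21571015 112.67176396 -52.39251306
  62.14165194  64.44493723]
```

```bash
Z='x'; python3 -m inch '{"gripper":[65,65,65,65,65,65,65,65,65,65],"slide":[[0,0,0],[0,0,0],[0,0,0],[0,0,0],[0,0,0],[0,0,0],[0,0,0],[0,0,0],[0,0,0],[0,0,0]],"angular":[[0,0,0.1],[0,0,0.22],[0,0,0.34],[0,0,0.46],[0,0,0.58],[0,0,0.7],[0,0,0.82],[0,0,0.94],[0,0,1.06],[0,0,1.18]]}'
python3 -m inch '{"gripper":[65,65,65,65,65,65,65,65,65,65],"slide":[[0,0,0],[0,0,0],[0,0,0],[0,0,0],[0,0,0],[0,0,0],[0,0,0],[0,0,0],[0,0,0],[0,0,0]],"angular":[[0,0,0.12],[0,0,0.24],[0,0,0.36],[0,0,0.46],[0,0,0.56],[0,0,0.65],[0,0,0.73],[0,0,0.79],[0,0,0.82],[0,0,0.84]]}'
python3 -c "
from h import *
print(bot.observe()['q'])"
```

```text
t: 5.15
position: [0.5244, 0.0734, 0.1782]
ee_rot: [[0.787, 0.617, 0.003], [0.332, -0.428, 0.84], [0.519, -0.661, -0.542]]
contact_force: [0.3, -0.5, -2.9]
opening: 0.067
finger_force: 45.5
t: 5.98
position: [0.5243, 0.0737, 0.1783]
ee_rot: [[0.985, -0.17, 0.002], [-0.094, -0.534, 0.84], [-0.142, -0.828, -0.542]]
contact_force: [0.1, -0.1, -2.9]
opening: 0.0666
finger_force: 45.5
[ 13.66382625  32.79534722  -0.2339162  113.78590431 -60.55994635
  69.68378339 -44.58219281]
```

```bash
python3 -m inch '{"gripper":[65,65,65,65,65,65,65,65,65,65],"slide":[[0.001,0.007,0.005],[0.002,0.014,0.009],[0.0036,0.0207,0.0136],[0.0036,0.0207,0.0136],[0.0036,0.0207,0.0136],[0.0036,0.0207,0.0136],[0.0036,0.0207,0.0136],[0.0036,0.0207,0.0136],[0.0036,0.0207,0.0136],[0.0036,0.0207,0.0136]],"angular":[[0,0,0.05],[0,0,0.1],[0,0,0.16],[0,0,0.22],[0,0,0.28],[0,0,0.34],[0,0,0.4],[0,0,0.46],[0,0,0.52],[0,0,0.58]]}'
python3 -m inch '{"gripper":[65,65,65,65,65,65,65,65,65,65],"slide":[[0,0,0],[0,0,0],[0,0,0],[0,0,0],[0,0,0],[0,0,0],[0,0,0],[0,0,0],[0,0,0],[0,0,0]],"angular":[[0,0,0.06],[0,0,0.13],[0,0,0.2],[0,0,0.28],[0,0,0.36],[0,0,0.45],[0,0,0.54],[0,0,0.63],[0,0,0.72],[0,0,0.8]]}'
python3 -m inch '{"gripper":[65,65,65,65,65,65],"slide":[[0,0,0],[0,0,0],[0,0,0],[0,0,0],[0,0,0],[0,0,0]],"angular":[[0,0,0],[0,0,0],[0,0,0],[0,0,0],[0,0,0],[0,0,0]]}'
python3 - <<'E'
from h import *
print(bot.observe()['q'])
for n in ['side','scene']: cv2.imwrite(f'pics/{n}3.png',viewer.snapshot(n)[:,:,::-1])
a=cv2.imread('pics/side3.png')[130:280,120:320];b=cv2.imread('pics/scene3.png')[110:260,180:380]
cv2.imwrite('pics/c3.png',np.hstack([cv2.resize(a,(400,300)),cv2.resize(b,(400,300))]))
E
```

```text
t: 6.82
position: [0.5242, 0.0742, 0.1532]
ee_rot: [[0.73, -0.683, 0.002], [-0.371, -0.395, 0.841], [-0.574, -0.615, -0.541]]
contact_force: [-0.3, -0.1, -3.2]
opening: 0.0671
finger_force: 45.7
t: 7.65
position: [0.5243, 0.0744, 0.1534]
ee_rot: [[0.018, -1.0, 0.002], [-0.541, -0.008, 0.841], [-0.841, -0.016, -0.541]]
contact_force: [0.2, 0.0, -2.7]
opening: 0.067
finger_force: 45.7
t: 8.15
position: [0.5236, 0.0753, 0.1533]
ee_rot: [[0.022, -1.0, 0.0], [-0.54, -0.012, 0.841], [-0.841, -0.019, -0.54]]
contact_force: [-0.1, -0.3, -1.8]
opening: 0.0668
finger_force: 45.7
[   4.56544303   35.88360028   11.34165419  114.79469133  -65.7278941
   73.50298371 -117.36240163]
```

View pics/c3.png

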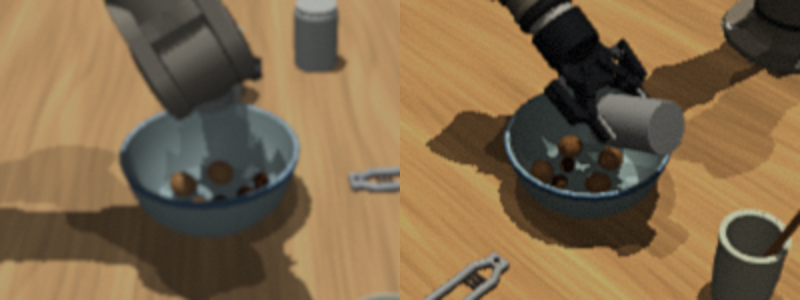

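The side view (left) shows at least three dark chestnuts among the walnuts in the bowl; the scene view (right) shows two and the beaker tipped. I'll tip a bit further for certainty, then check inside the beaker by colour with the wrist camera.

```bash
python3 -m inch '{"gripper":[65,65,65,65,65,65,65,65],"slide":[[0,0,0],[0,0,0],[0,0,0],[0,0,0],[0,0,0],[-0.008,0,-0.005],[-0.017,0,-0.01],[-0.025,0,-0.016]],"angular":[[0,-0.07,0],[0,-0.14,0],[0,-0.14,0.05],[0,-0.14,-0.05],[0,-0.14,0],[0,-0.1,0],[0,-0.04,0],[0,0,0]]}'
python3 - <<'E'
from h import *
for f in ['pics/w2.png','now']:
    im=cv2.imread(f) if f!='now' else viewer.snapshot('wrist')[:,:,::-1].copy()
    if f=='now': cv2.imwrite('pics/w3.png',im)
    c=im[170:310,165:345].astype(int); m=(c[:,:,2]-c[:,:,0]>25)&(c[:,:,2]>1.6*c[:,:,0])
    k=np.argwhere(m);print(f,m.sum(),k.mean(0)+[170,165] if len(k) else '')
s=bot.observe();print(s['position'],s['q'])
E
```

```text
t: 8.92
position: [0.523, 0.0756, 0.1832]
ee_rot: [[0.021, -1.0, 0.0], [-0.542, -0.012, 0.84], [-0.84, -0.018, -0.542]]
contact_force: [-0.1, 0.3, -2.1]
opening: 0.0669
finger_force: 45.7
pics/w2.png 2419 [239.79164944 255.50723439]
now 1135 [180.8246696 258.0907489]
[0.52409069 0.07604546 0.18634018] [   3.93295007   32.50947272   11.96120716  114.44977658  -64.41074003
   74.84102367 -120.67694826]
```

Run:
```python
from h import *
for f in ['pics/w2.png','pics/w3.png']:
    im=cv2.imread(f).astype(int); M=np.zeros(im.shape[:2],np.uint8);cv2.ellipse(M,(254,240),(80,65),0,0,360,1,-1)
    m=((im[:,:,2]-im[:,:,0]>15)&(im[:,:,2]>1.5*im[:,:,0])&(M>0)).astype(np.uint8)
    n,l,st,c=cv2.connectedComponentsWithStats(m);print(f,[ (s[4],c[i].round()) for i,s in enumerate(st) if i and s[4]>25])
a=cv2.imread('pics/w3.png');cv2.imwrite('pics/c4.png',cv2.convertScaleAbs(a,alpha=2))
```

```text
pics/w2.png [(np.int32(955), array([248., 284.])), (np.int32(359), array([279., 296.])), (np.int32(44), array([230., 300.]))]
pics/w3.png []
```

View pics/c4.png

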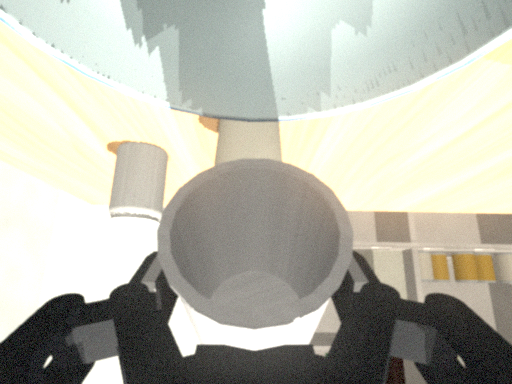

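The beaker is empty. I roll it back upright over the bowl.

```bash
python3 -m inch '{"gripper":[65,65,65,65,65,65,65,65,65,65],"slide":[[0,0,0],[0,0,0],[0,0,0],[0,0,0],[0,0,0],[0,0,0],[0,0,0],[0,0,0],[0,0,0],[0,0,0]],"angular":[[0,0,-0.1],[0,0,-0.22],[0,0,-0.34],[0,0,-0.46],[0,0,-0.58],[0,0,-0.7],[0,0,-0.82],[0,0,-0.94],[0,0,-1.06],[0,0,-1.18]]}'
python3 -m inch '{"gripper":[65,65,65,65,65,65,65,65,65,65],"slide":[[0,0,0],[0,0,0],[0,0,0],[0,0,0],[0,0,0],[0,0,0],[0,0,0],[0,0,0],[0,0,0],[0,0,0]],"angular":[[0,0,-0.12],[0,0,-0.24],[0,0,-0.36],[0,0,-0.48],[0,0,-0.6],[0,0,-0.72],[0,0,-0.84],[0,0,-0.96],[0,0,-1.08],[0,0,-1.18]]}'
python3 -m inch '{"gripper":[65,65,65,65,65,65,65,65],"slide":[[0,0,0],[0,0,0],[0,0,0],[0,0,0],[0,0,0],[0,0,0],[0,0,0],[0,0,0]],"angular":[[0,0,-0.12],[0,0,-0.24],[0,0,-0.36],[0,0,-0.48],[0,0,-0.6],[0,0,-0.7],[0,0,-0.76],[0,0,-0.76]]}'
python3 - <<'E'
from h import *
s=bot.observe();R=np.array(s['ee_rot']);np.set_printoptions(precision=4,suppress=True);print(s['q'],R.T@(np.array([.517,-.265,.19])-s['position']),R.T@(np.array([.517,-.265,.065])-s['position']))
E
```

```text
t: 9.8
position: [0.5229, 0.0754, 0.1825]
ee_rot: [[0.935, -0.355, -0.0], [-0.192, -0.504, 0.842], [-0.299, -0.787, -0.54]]
contact_force: [0.5, 0.1, -1.0]
opening: 0.067
finger_force: 45.7
t: 10.63
position: [0.5228, 0.0753, 0.1826]
ee_rot: [[0.685, 0.729, -0.0], [0.393, -0.369, 0.842], [0.614, -0.577, -0.539]]
contact_force: [0.4, 0.5, -2.2]
opening: 0.067
finger_force: 45.7
t: 11.3
position: [0.5228, 0.0752, 0.1826]
ee_rot: [[-0.002, 1.0, 0.0], [0.539, 0.001, 0.842], [0.842, 0.001, -0.539]]
contact_force: [0.3, 0.0, -1.7]
opening: 0.0666
finger_force: 45.7
[ 26.0899  33.2961 -16.2309 112.9814 -54.2937  64.0173  49.5589] [-0.1772 -0.0061 -0.2904] [-0.2825 -0.0063 -0.223 ]
```

```bash
python3 -m inch '{"gripper":[65,65,65,65,65,65,65,65,65,65],"slide":[[-0.012,0,-0.02],[-0.03,-0.001,-0.05],[-0.05,-0.002,-0.08],[-0.07,-0.002,-0.112],[-0.09,-0.003,-0.145],[-0.11,-0.004,-0.178],[-0.13,-0.004,-0.21],[-0.148,-0.005,-0.24],[-0.165,-0.006,-0.27],[-0.177,-0.006,-0.29]],"angular":[[0,0,0],[0,0,0],[0,0,0],[0,0,0],[0,0,0],[0,0,0],[0,0,0],[0,0,0],[0,0,0],[0,0,0]]}'
python3 -m inch '{"gripper":[65,65,65,65,65,65,65,65,65],"slide":[[-0.02,0,0.013],[-0.04,0,0.026],[-0.06,0,0.038],[-0.075,0,0.048],[-0.088,0,0.056],[-0.096,0,0.0615],[-0.1,0,0.064],[-0.103,0,0.066],[-0.103,0,0.066]],"angular":[[0,0,0],[0,0,0],[0,0,0],[0,0,0],[0,0,0],[0,0,0],[0,0,0],[0,0,0],[0,0,0]]}'
```

```text
t: 12.13
position: [0.5161, -0.2681, 0.19]
ee_rot: [[0.005, 1.0, 0.002], [0.541, -0.004, 0.841], [0.841, -0.003, -0.541]]
contact_force: [-0.0, -0.6, -1.3]
opening: 0.0667
finger_force: 45.8
t: 12.88
position: [0.5172, -0.2643, 0.0684]
ee_rot: [[-0.0, 1.0, 0.0], [0.54, 0.0, 0.841], [0.841, 0.0, -0.54]]
contact_force: [-0.2, 1.0, -1.2]
opening: 0.0665
finger_force: 45.8
```

```bash
python3 -m inch '{"gripper":[65,65,65,65],"slide":[[-0.0015,0,0.001],[-0.003,0,0.002],[-0.0038,0,0.0024],[-0.0038,0,0.0024]],"angular":[[0,0,0],[0,0,0],[0,0,0],[0,0,0]]}'
```

```text
t: 13.22
position: [0.5171, -0.2645, 0.0641]
ee_rot: [[-0.0, 1.0, 0.0], [0.541, -0.0, 0.841], [0.841, 0.0, -0.541]]
contact_force: [-1.1, 0.6, -2.0]
opening: 0.0672
finger_force: 45.8
```

```bash
python3 -m inch '{"gripper":[65,65,70,80,100,100,100,100],"slide":[[-0.001,0,0.0006],[-0.001,0,0.0006],[-0.001,0,0.0006],[-0.001,0,0.0006],[-0.001,0,0.0006],[-0.001,0,0.0006],[-0.001,0,0.0006],[-0.001,0,0.0006]],"angular":[[0,0,0],[0,0,0],[0,0,0],[0,0,0],[0,0,0],[0,0,0],[0,0,0],[0,0,0]]}'
python3 -m inch '{"gripper":[100,100,100,100,100,100,100,100,100,100],"slide":[[0,0,-0.01],[0,0,-0.03],[0,0,-0.055],[0,0,-0.08],[0,0,-0.11],[0.03,0,-0.13],[0.065,0,-0.15],[0.1,0,-0.17],[0.135,0,-0.19],[0.16,0,-0.2]],"angular":[[0,0,0],[0,0,0],[0,0,0],[0,0,0],[0,0,0],[0,0,0],[0,0,0],[0,0,0],[0,0,0],[0,0,0]]}'
python3 - <<'E'
from h import *
cv2.imwrite('pics/side4.png',viewer.snapshot('side')[:,:,::-1]);cv2.imwrite('pics/w4.png',viewer.snapshot('wrist')[:,:,::-1])
p=viewer.camera_params('wrist');print(proj(p,np.array([.517,-.27,.1])),bot.observe()['q'])
a=cv2.imread('pics/w4.png');b=cv2.imread('pics/side4.png')
cv2.imwrite('pics/c5.png',np.hstack([cv2.resize(a,(400,300)),cv2.resize(b,(400,300))]))
E
```

```text
t: 13.88
position: [0.517, -0.2645, 0.0625]
ee_rot: [[0.0, 1.0, 0.0], [0.541, -0.0, 0.841], [0.841, -0.0, -0.541]]
contact_force: [0.5, 0.1, 0.1]
opening: 0.0856
finger_force: 0.0
t: 14.72
position: [0.5171, -0.3476, 0.31]
ee_rot: [[-0.002, 1.0, 0.003], [0.543, -0.001, 0.839], [0.839, 0.003, -0.543]]
contact_force: [-0.1, -0.5, 0.6]
opening: 0.0853
finger_force: 0.0
(np.float64(252.53204030277527), np.float64(290.90745268294364)) [ 47.0294801   42.99560263  -3.17581196  72.02436439 -37.1365663
 106.96888967  47.03558826]
```

View pics/c5.png

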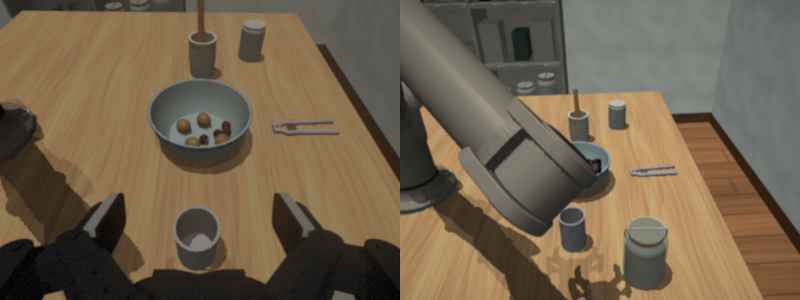

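The wrist view (left) shows the beaker standing upright and empty at about (196,238) in the crop, and all nuts in the bowl. The side view agrees. Next I go above the crock to see the spoon closely.

```bash
python3 -m inch '{"gripper":[100,100,100,100,100,100,100,100,100,100],"slide":[[0.02,0,0.022],[0.04,0,0.045],[0.06,0,0.068],[0.08,0,0.09],[0.1,0,0.112],[0.12,0,0.135],[0.14,0,0.158],[0.165,0,0.18],[0.185,0,0.203],[0.205,0.006,0.225]],"angular":[[0,-0.1,0],[0,-0.2,0],[0,-0.3,0],[0,-0.4,0],[0,-0.5,0],[0,-0.6,0],[0,-0.7,0],[0,-0.8,0],[0,-0.9,0],[0,-1.0,0]]}'
python3 -m inch '{"gripper":[100,100,100,100,100,100,100,100,100,100],"slide":[[0.035,0,0],[0.07,0,0],[0.105,0,0],[0.14,0.002,0],[0.175,0.003,0],[0.21,0.004,0],[0.245,0.006,0],[0.275,0.007,0],[0.29,0.007,0],[0.29,0.007,0]],"angular":[[0,0,0],[0,0,0],[0,0,0],[0,0,0],[0,0,0],[0,0,0],[0,0,0],[0,0,0],[0,0,0],[0,0,0]]}'
python3 - <<'E'
from h import *
np.set_printoptions(precision=4,suppress=True)
p=viewer.camera_params('wrist');a=viewer.snapshot('wrist')[:,:,::-1];cv2.imwrite('pics/w5.png',a)
print(bot.observe()['q'],np.array(p['extrinsics']).tolist())
print(proj(p,np.array([.533,.273,.115])),proj(p,np.array([.523,.325,.2])))
E
```

```text
t: 15.65
position: [0.5225, -0.0454, 0.3581]
ee_rot: [[0.001, 1.0, 0.004], [1.0, -0.001, -0.005], [-0.005, 0.004, -1.0]]
contact_force: [1.4, 0.4, -0.3]
opening: 0.0853
finger_force: 0.0
t: 16.48
position: [0.5289, 0.2483, 0.3558]
ee_rot: [[-0.006, 1.0, -0.002], [1.0, 0.006, 0.002], [0.002, -0.002, -1.0]]
contact_force: [-0.2, 0.5, 0.2]
opening: 0.0852
finger_force: 0.0
[-15.4224  15.1968 -19.3182  92.7148   5.1641  73.0311 -35.4474] [[0.9999793731586303, 0.005959536980115627, -0.002395240333997579, -0.5286874449978112], [0.006396585827633727, -0.9577491464270184, 0.2875337479463401, 0.16458945109947135], [-0.0005804713814562893, -0.2875431383937067, -0.9577675117770883, 0.5575245798809649], [0.0, 0.0, 0.0, 1.0]]
(np.float64(259.1181717234061), np.float64(139.19465846993813)) (np.float64(249.2248698962361), np.float64(90.74019912280383))
```

View pics/w5.png

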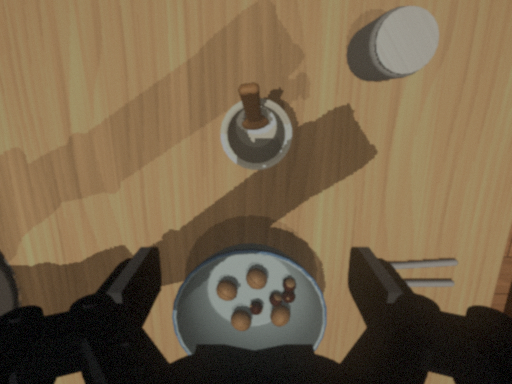

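The wrist view shows the crock mouth centred near (257,133) and the spoon's end at (249,89), its broad side along image x (239–259). In the bowl are four walnuts and four chestnuts.

Run:
```python
from h import *
np.set_printoptions(precision=4,suppress=True)
p=viewer.camera_params('wrist');im=cv2.imread('pics/w5.png').astype(int)
print('crock',onz(p,(257,133),.115))
b=im[75:135,230:275];hsv=cv2.cvtColor(b.astype(np.uint8),cv2.COLOR_BGR2HSV)
tb=cv2.cvtColor(im[60:65,235:265].astype(np.uint8),cv2.COLOR_BGR2HSV).reshape(-1,3).mean(0);print('table',tb,hsv[14,19],hsv[30,21])
m=((hsv[:,:,1]>100)&(hsv[:,:,2]<130)).astype(np.uint8)
for r in range(0,60,2): print(''.join('#' if x else '.' for x in m[r]))
cv2.imwrite('pics/z.png',0*b)
# bowl: dark-blue rim fit
bb=im[235:384,165:340];mm=((bb[:,:,0]-bb[:,:,2])>12).astype(np.uint8)
k=np.argwhere(mm)+[235,165];print(k[:,1].min(),k[:,1].max(),k[:,0].min(), k[k[:,1]==k[:,1].min(),0].mean(),k[k[:,1]==k[:,1].max(),0].mean())
for z in [.088]: 
  l=onz(p,(174,310),z);r=onz(p,(326,310),z);t=onz(p,(250,248),z);print('bowl',l,r,t)
```

```text
crock [0.5313 0.2768 0.115 ]
table [ 16.1467 114.7133 142.02  ] [ 15 129 142] [ 12 124  76]
.............................................
.............................................
.............................................
.............................................
..............###############................
..........####################...............
........######............####...............
.......####...............#####..........####
........###..........#..#######........######
........#######################........######
.........######################......########
..........###################################
..........####################...........####
.............################................
.............#################...............
..............###############................
..............################...............
...............##############................
...............###############...............
................##############...............
................###############..............
.................#################...........
...............######################........
..............########################.......
............#########################........
.............#####################...........
..............################...............
.............................................
.............................................
.............................................
173 325 250 315.5 315.5
bowl [0.4117 0.0174 0.088 ] [0.6336 0.0185 0.088 ] [0.5228 0.1178 0.088 ][ WARN:0@0.038] global loadsave.cpp:1063 imwrite_ Unsupported depth image for selected encoder is fallbacked to CV_8U.
```

Run:
```python
from h import *
from scipy.optimize import brentq
from scipy.spatial.transform import Rotation as Ro
np.set_printoptions(precision=4,suppress=True)
p=viewer.camera_params('wrist');s=bot.observe();R=np.array(s['ee_rot']);P=s['position']
tip=np.array([.531,.277,.008]);c,d=ray(p,(249,90.5))
f=lambda k:np.linalg.norm(c+k*d-tip)-.2
k=brentq(f,.15,.35);end=c+k*d;u=(end-tip)/.2;print('end',end,'u',u,np.degrees(np.arccos(u[2])))
for L in (.08,.12,.152): print(L,proj(p,tip+L*u))
z=-u;y=np.array([0,1,0.]);y-=z*(y@z);y/=np.linalg.norm(y);x=np.cross(y,z);T=np.c_[x,y,z];print(T)
rv=Ro.from_matrix(R.T@T).as_rotvec();print('rotvec tool',rv)
g=tip+.152*u;tcp=g+.005*z;print('tcp',tcp,'pre shift in cur tool axes (80 back)',R.T@(tcp-.09*z-P),'adv in T',.09)
```

```text
end [0.5238 0.3221 0.2027] u [-0.0361  0.2254  0.9736] 13.19771276963939
0.08 (np.float64(254.2969523377382), np.float64(115.13109034257569))
0.12 (np.float64(252.93464812732864), np.float64(108.79630838850449))
0.152 (np.float64(251.59820304595948), np.float64(102.58177266338967))
[[-0.9993  0.0084  0.0361]
 [ 0.      0.9743 -0.2254]
 [-0.0371 -0.2253 -0.9736]]
rotvec tool [ 0.1487 -0.2079 -1.5557]
tcp [0.5257 0.3101 0.1511] pre shift in cur tool axes (80 back) [ 0.085  -0.0067  0.1171] adv in T 0.09
```

```bash
python3 -m inch '{"gripper":[80,70,60,60,60,60,60],"slide":[[0.01,-0.001,0],[0.022,-0.002,0],[0.035,-0.003,0],[0.05,-0.004,0],[0.065,-0.005,0],[0.075,-0.006,0],[0.085,-0.007,0]],"angular":[[0.0107,-0.0148,-0.111],[0.0213,-0.0297,-0.222],[0.0319,-0.0446,-0.333],[0.0425,-0.0594,-0.444],[0.0531,-0.0743,-0.556],[0.0638,-0.0891,-0.667],[0.0744,-0.104,-0.778]]}'
python3 -m inch '{"gripper":[60,60,60,60,60,60,60,60],"slide":[[0,0,0],[0,0,0],[0,0,0],[0,0,0],[0,0,0],[0,0,0],[0,0,0],[0,0,0]],"angular":[[0.0107,-0.0148,-0.111],[0.0213,-0.0297,-0.222],[0.0319,-0.0446,-0.333],[0.0425,-0.0594,-0.444],[0.0531,-0.0743,-0.556],[0.0638,-0.0891,-0.667],[0.0744,-0.104,-0.778],[0.0744,-0.104,-0.778]]}'
python3 - <<'E'
from h import *
from scipy.spatial.transform import Rotation as Ro
np.set_printoptions(precision=4,suppress=True)
s=bot.observe();R=np.array(s['ee_rot']);P=s['position']
T=np.array([[-0.9993,.0084,.0361],[0,.9743,-.2254],[-.0371,-.2253,-.9736]]);tcp=np.array([.5257,.3101,.1511])
print(s['q'],Ro.from_matrix(R.T@T).as_rotvec(),R.T@(tcp-.06*T[:,2]-P),R.T@(tcp-P))
p=viewer.camera_params('wrist');im=viewer.snapshot('wrist')[:,:,::-1];cv2.imwrite('pics/w6.png',im)
print(proj(p,np.array([.5238,.3221,.2027])))
E
```

```text
t: 17.12
position: [0.524, 0.3272, 0.3562]
ee_rot: [[-0.705, 0.708, -0.029], [0.706, 0.698, -0.123], [-0.067, -0.107, -0.992]]
contact_force: [0.1, -0.1, -1.1]
opening: 0.0514
finger_force: 0.0
t: 17.78
position: [0.5234, 0.3272, 0.3561]
ee_rot: [[-0.999, 0.009, 0.036], [0.0, 0.974, -0.227], [-0.037, -0.227, -0.973]]
contact_force: [0.4, -0.3, -0.3]
opening: 0.0511
finger_force: 0.0
[-19.3948  24.2908 -33.9904  83.717   23.0589  85.753   33.941 ] [-0.0021  0.0002 -0.0005] [0.0053 0.0298 0.1435] [0.0054 0.0299 0.2035]
(np.float64(288.2728397136014), np.float64(175.4313005054314))
```

Run:
```python
from h import *
np.set_printoptions(precision=4,suppress=True)
im=cv2.imread('pics/w6.png');x0,y0=225,140
h=cv2.cvtColor(im,cv2.COLOR_BGR2HSV)[y0:240,x0:345]
m=((h[:,:,1]>100)&(h[:,:,2]<130))
for r in range(0,100,3): print(r+y0,''.join('#' if x else '.' for x in m[r][::2]),'V',h[r,55:75:6,2])
```

```text
140 ###.....................#####.........#..................... V [ 70 111  75  72]
143 ###.....................#####.........####.................. V [ 69 111 100  76]
146 ##......................######........######................ V [ 71  89 113  75]
149 ##.......................######.......########.............. V [72 67 89 73]
152 ##.......................#######......#########............. V [67 65 85 68]
155 ..........................#######....############........... V [70 65 83 74]
158 ...........................#######...###############........ V [72 66 71 71]
161 ............................#######.##################...... V [94 69 61 79]
164 .............................###########################.... V [73 73 66 78]
167 ..............................#############################. V [74 72 78 73]
170 ...............................############################# V [73 68 72 73]
173 ................................############################ V [73 93 74 71]
176 ................................############################ V [ 74 109  75  77]
179 ...........................
[... 1053 characters left out ...]
 V [169 167 167 166]
218 ..............................................############## V [168 167 168 167]
221 ...............................................############# V [169 168 168 167]
224 ................................................#####....... V [166 164 164 165]
227 .................................................#.......... V [167 168 166 164]
230 ............................................................ V [166 166 166 165]
233 ..............................................#............. V [166 168 166 165]
236 .............................................#.............. V [167 169 168 169]
239 ..........................................###............... V [166 165 163 166]
```

Run:
```python
import cv2
im=cv2.imread('pics/w6.png')[100:250,190:390]
cv2.imwrite('pics/c6.png',cv2.resize(cv2.convertScaleAbs(im,alpha=1.5),(800,600),interpolation=cv2.INTER_CUBIC))
```

```text
(no output)
```

View pics/c6.png

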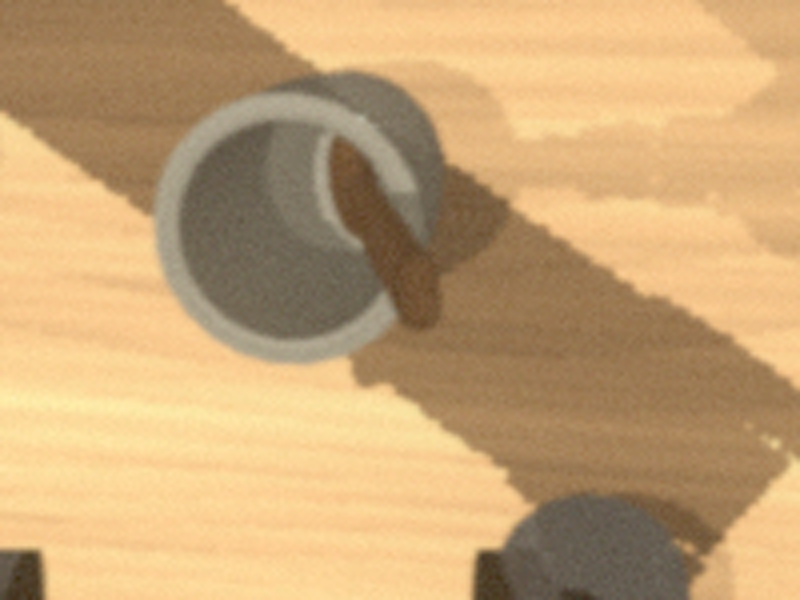

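The picture shows the crock mouth centred at about (263,157) and the spoon's end at about (294,175), its broad side roughly along image rows.

Run:
```python
from h import *
np.set_printoptions(precision=4,suppress=True)
p=viewer.camera_params('wrist')
p5=dict(p);p5['extrinsics']=[[0.9999793731586303, 0.005959536980115627, -0.002395240333997579, -0.5286874449978112], [0.006396585827633727, -0.9577491464270184, 0.2875337479463401, 0.16458945109947135], [-0.0005804713814562893, -0.2875431383937067, -0.9577675117770883, 0.5575245798809649], [0.0, 0.0, 0.0, 1.0]]
e=tri([ray(p5,(249,90.5)),ray(p,(294.5,174.5))]);print('end',e)
for z in (.195,.2): print(onz(p5,(249,90.5),z),onz(p,(294.5,174.5),z))
print('crock',onz(p,(263,157),.115),onz(p5,(257,133),.115))
```

```text
end [0.5233 0.3264 0.1999]
[0.5227 0.3253 0.195 ] [0.5251 0.327  0.195 ]
[0.5228 0.3252 0.2   ] [0.5237 0.3275 0.2   ]
crock [0.5281 0.281  0.115 ] [0.5305 0.28   0.115 ]
```

```bash
python3 -m inch '{"gripper":[60,60,60,60,60,60,60,60,60,60],"slide":[[0.002,0.012,0.03],[0.004,0.024,0.06],[0.006,0.034,0.09],[0.006,0.034,0.115],[0.006,0.034,0.14],[0.006,0.034,0.16],[0.006,0.034,0.18],[0.006,0.034,0.195],[0.006,0.034,0.2025],[0.006,0.034,0.2025]],"angular":[[0,0,0],[0,0,0],[0,0,0],[0,0,0],[0,0,0],[0,0,0],[0,0,0],[0,0,0],[0,0,0],[0,0,0]]}'
python3 -m inch '{"gripper":[45,30,18,8,0,0,0,0],"slide":[[0,0,0],[0,0,0],[0,0,0],[0,0,0],[0,0,0],[0,0,0],[0,0,0],[0,0,0]],"angular":[[0,0,0],[0,0,0],[0,0,0],[0,0,0],[0,0,0],[0,0,0],[0,0,0],[0,0,0]]}' 60
```

```text
t: 18.67
position: [0.525, 0.314, 0.1497]
ee_rot: [[-0.999, 0.015, 0.034], [0.007, 0.974, -0.228], [-0.037, -0.228, -0.973]]
contact_force: [-0.7, -0.8, -0.5]
opening: 0.0512
finger_force: 0.0
t: 19.33
position: [0.5262, 0.3159, 0.1534]
ee_rot: [[-0.999, 0.013, 0.04], [0.004, 0.974, -0.226], [-0.042, -0.226, -0.973]]
contact_force: [0.5, -3.2, 7.1]
opening: 0.0092
finger_force: 59.0
```

```bash
python3 -m inch '{"gripper":[0,0,0,0,0,0,0,0,0,0],"slide":[[-0.0004,-0.0023,-0.01],[-0.001,-0.006,-0.025],[-0.0018,-0.0095,-0.041],[-0.0025,-0.013,-0.057],[-0.0032,-0.017,-0.073],[-0.004,-0.021,-0.09],[-0.0045,-0.025,-0.106],[-0.0053,-0.028,-0.122],[-0.006,-0.032,-0.138],[-0.0067,-0.036,-0.155]],"angular":[[0,0,0],[0,0,0],[0,0,0],[0,0,0],[0,0,0],[0,0,0],[0,0,0],[0,0,0],[0,0,0],[0,0,0]]}' 60
python3 - <<'E'
from h import *
from scipy.spatial.transform import Rotation as Ro
np.set_printoptions(precision=4,suppress=True)
for n in ['scene','side']: cv2.imwrite(f'pics/{n}7.png',viewer.snapshot(n)[:,:,::-1])
s=bot.observe();R=np.array(s['ee_rot']);P=s['position']
T=np.array([[-1,0,0],[0,1,0],[0,0,-1.]])
print(s['q'],s['opening'],s['finger_force'],'rv',Ro.from_matrix(R.T@T).as_rotvec())
for r in (0,.03,.05):print(r,R.T@(np.array([.523,.006+r,.33])-P))
E
```

```text
t: 20.17
position: [0.525, 0.3168, 0.3129]
ee_rot: [[-0.999, 0.011, 0.037], [0.002, 0.975, -0.224], [-0.039, -0.224, -0.974]]
contact_force: [-0.1, 0.0, -0.5]
opening: 0.0091
finger_force: 58.5
[-18.3295  25.1087 -33.8468  87.8126  23.9359  80.641   33.0034] 0.009236614954351071 58.47067415714264 rv [-0.2226  0.043  -0.0074]
0 [ 0.0016 -0.3076  0.0544]
0.03 [ 0.0017 -0.2783  0.0478]
0.05 [ 0.0018 -0.2588  0.0433]
```

Run:
```python
from h import *
np.set_printoptions(precision=3,suppress=True)
p=viewer.camera_params('wrist')
p['extrinsics']=[[0.9999793731586303, 0.005959536980115627, -0.002395240333997579, -0.5286874449978112], [0.006396585827633727, -0.9577491464270184, 0.2875337479463401, 0.16458945109947135], [-0.0005804713814562893, -0.2875431383937067, -0.9577675117770883, 0.5575245798809649], [0.0, 0.0, 0.0, 1.0]]
for w in [(227,290),(257,278),(241,320),(280,315),(257,307),(276,297),(289,296),(290,283)]:
    print((onz(p,w,.025)-[.523,.006,0])[:2]*1000)
```

```text
[-39.355   6.597]
[10.107 29.532]
[-16.529 -52.167]
[ 49.77  -41.565]
[ 10.577 -25.961]
[42.074 -6.205]
[63.66  -4.112]
[64.382 20.606]
```

```bash
python3 -m inch '{"gripper":[0,0,0,0,0,0,0,0,0,0],"slide":[[0.002,-0.02,0.005],[0.005,-0.05,0.016],[0.009,-0.08,0.028],[0.012,-0.11,0.039],[0.016,-0.14,0.05],[0.019,-0.17,0.061],[0.022,-0.2,0.072],[0.025,-0.225,0.081],[0.0278,-0.245,0.088],[0.0278,-0.2503,0.0902]],"angular":[[-0.05,0.01,0],[-0.1,0.02,-0.003],[-0.15,0.03,-0.005],[-0.2,0.04,-0.007],[-0.2226,0.043,-0.0074],[-0.2226,0.043,-0.0074],[-0.2226,0.043,-0.0074],[-0.2226,0.043,-0.0074],[-0.2226,0.043,-0.0074],[-0.2226,0.043,-0.0074]]}' 60
python3 -m inch '{"gripper":[0,0,0,0,0,0,0,0,0,0],"slide":[[0,0,0],[0,0,0.015],[0,0,0.035],[0,0,0.055],[0,0,0.075],[0,0,0.09],[0,0,0.1],[0,0,0.108],[0,0,0.113],[0,0,0.113]],"angular":[[0,0,0],[0,0,0],[0,0,0],[0,0,0],[0,0,0],[0,0,0],[0,0,0],[0,0,0],[0,0,0],[0,0,0]]}'
```

```text
t: 21.1
position: [0.4971, 0.0479, 0.2776]
ee_rot: [[-1.0, 0.005, -0.007], [0.006, 1.0, -0.007], [0.007, -0.007, -1.0]]
contact_force: [0.2, -0.1, 0.1]
opening: 0.0092
finger_force: 58.5
t: 21.93
position: [0.4973, 0.0522, 0.1646]
ee_rot: [[-1.0, -0.0, -0.006], [-0.0, 1.0, -0.005], [0.006, -0.005, -1.0]]
contact_force: [-0.0, -0.8, -1.3]
opening: 0.0093
finger_force: 58.6
```

```bash
python3 -m inch '{"gripper":[0,0,0,0,0,0,0,0,0,0],"slide":[[-0.0101,0.0045,0],[-0.021,0.0068,0],[-0.032,0.0068,0],[-0.0429,0.0045,0],[-0.053,0,0],[-0.062,-0.0065,0],[-0.0694,-0.0147,0],[-0.0749,-0.0243,0],[-0.0783,-0.0349,0],[-0.0795,-0.0459,0]],"angular":[[0,0,0],[0,0,0],[0,0,0],[0,0,0],[0,0,0],[0,0,0],[0,0,0],[0,0,0],[0,0,0],[0,0,0]]}'
python3 - <<'E'
from h import *
cv2.imwrite('pics/scene8.png',viewer.snapshot('scene')[:,:,::-1]);S=viewer.camera_params('scene')
im=cv2.imread('pics/scene8.png')[135:230,215:340].astype(int);m=((im[:,:,0]-im[:,:,2])>5).astype(np.uint8)
n,l,st,c=cv2.connectedComponentsWithStats(m);i=1+np.argmax(st[1:,4]);print(st[i]+[215,135,0,0,0])
E
```

```text
t: 22.77
position: [0.5762, 0.0046, 0.1648]
ee_rot: [[-1.0, 0.001, -0.008], [0.001, 1.0, -0.005], [0.008, -0.005, -1.0]]
contact_force: [-3.6, -0.3, 3.0]
opening: 0.009
finger_force: 59.3
[ 233  153   83   59 1289]
```

```bash
python3 -m inch '{"gripper":[0,0,0,0,0,0,0,0,0,0],"slide":[[0.0012,-0.011,0],[0.0046,-0.0216,0],[0.0101,-0.0312,0],[0.0175,-0.0394,0],[0.0265,-0.0459,0],[0.0366,-0.0504,0],[0.0475,-0.0527,0],[0.0585,-0.0527,0],[0.0694,-0.0504,0],[0.0795,-0.0459,0]],"angular":[[0,0,0],[0,0,0],[0,0,0],[0,0,0],[0,0,0],[0,0,0],[0,0,0],[0,0,0],[0,0,0],[0,0,0]]}'
python3 -m inch '{"gripper":[0,0,0,0,0,0,0,0,0,0],"slide":[[0.009,0.0065,0],[0.0164,0.0147,0],[0.0219,0.0243,0],[0.0253,0.0349,0],[0.0265,0.0459,0],[0.0253,0.0569,0],[0.0219,0.0675,0],[0.0164,0.0771,0],[0.009,0.0853,0],[0,0.0918,0]],"angular":[[0,0,0],[0,0,0],[0,0,0],[0,0,0],[0,0,0],[0,0,0],[0,0,0],[0,0,0],[0,0,0],[0,0,0]]}'
python3 - <<'E'
from h import *
cv2.imwrite('pics/scene9.png',viewer.snapshot('scene')[:,:,::-1]);cv2.imwrite('pics/side9.png',viewer.snapshot('side')[:,:,::-1])
for f,(x0,y0,x1,y1) in [('scene9',(215,135,340,230)),('side9',(165,165,290,265))]:
    im=cv2.imread(f'pics/{f}.png')[y0:y1,x0:x1].astype(int)
    m=((im[:,:,0]-im[:,:,2])>5).astype(np.uint8)
    n,l,st,c=cv2.connectedComponentsWithStats(m);i=1+np.argmax(st[1:,4]);print(f,st[i]+np.array([x0,y0,0,0,0]))
E
```

```text
t: 23.65
position: [0.4983, -0.0399, 0.1665]
ee_rot: [[-1.0, 0.0, -0.001], [0.0, 1.0, -0.004], [0.001, -0.004, -1.0]]
contact_force: [0.4, -0.3, 0.6]
opening: 0.009
finger_force: 58.9
t: 24.48
position: [0.4982, 0.0493, 0.1651]
ee_rot: [[-1.0, 0.001, -0.006], [0.001, 1.0, -0.01], [0.006, -0.01, -1.0]]
contact_force: [0.5, -11.3, 4.5]
opening: 0.0092
finger_force: 60.4
scene9 [ 233  153   83   59 1539]
side9 [ 180  181   89   67 3508]
```

```bash
python3 -m inch '{"gripper":[0,0,0,0,0,0,0,0,0,0],"slide":[[-0.0101,0.002,0],[-0.021,0.0035,0],[-0.032,0.0035,0],[-0.0429,0.002,0],[-0.053,-0.002,0],[-0.062,-0.0075,0],[-0.0694,-0.015,0],[-0.0749,-0.0243,0],[-0.0783,-0.0349,0],[-0.0795,-0.0459,0]],"angular":[[0,0,0],[0,0,0],[0,0,0],[0,0,0],[0,0,0],[0,0,0],[0,0,0],[0,0,0],[0,0,0],[0,0,0]]}'
python3 -m inch '{"gripper":[0,0,0,0,0,0,0,0,0,0],"slide":[[0.0012,-0.011,0],[0.0046,-0.0216,0],[0.0101,-0.0305,0],[0.0175,-0.038,0],[0.0265,-0.0435,0],[0.0366,-0.0475,0],[0.0475,-0.0495,0],[0.0585,-0.0495,0],[0.0694,-0.0475,0],[0.0795,-0.0435,0]],"angular":[[0,0,0],[0,0,0],[0,0,0],[0,0,0],[0,0,0],[0,0,0],[0,0,0],[0,0,0],[0,0,0],[0,0,0]]}'
python3 - <<'E'
from h import *
cv2.imwrite('pics/scene10.png',viewer.snapshot('scene')[:,:,::-1]);cv2.imwrite('pics/side10.png',viewer.snapshot('side')[:,:,::-1])
for f,(x0,y0,x1,y1) in [('scene10',(215,135,340,230)),('side10',(165,165,290,265))]:
    im=cv2.imread(f'pics/{f}.png')[y0:y1,x0:x1].astype(int)
    m=((im[:,:,0]-im[:,:,2])>5).astype(np.uint8)
    n,l,st,c=cv2.connectedComponentsWithStats(m);i=1+np.argmax(st[1:,4]);print(f,st[i]+np.array([x0,y0,0,0,0]))
E
```

```text
t: 25.42
position: [0.5774, 0.0044, 0.1648]
ee_rot: [[-1.0, 0.001, -0.005], [0.001, 1.0, -0.005], [0.005, -0.005, -1.0]]
contact_force: [-0.0, -0.0, -0.7]
opening: 0.0091
finger_force: 59.1
t: 26.25
position: [0.4967, -0.0372, 0.1659]
ee_rot: [[-1.0, 0.0, -0.004], [0.0, 1.0, -0.005], [0.004, -0.005, -1.0]]
contact_force: [4.2, 1.9, 3.5]
opening: 0.0091
finger_force: 59.4
scene10 [ 233  153   83   59 1140]
side10 [ 180  180   89   68 3741]
```

```bash
python3 -m inch '{"gripper":[0,0,0,0,0,0,0,0,0,0],"slide":[[0.009,0.0062,0],[0.0164,0.0139,0],[0.0219,0.023,0],[0.0253,0.0331,0],[0.0265,0.0435,0],[0.0253,0.0539,0],[0.0219,0.064,0],[0.0164,0.0731,0],[0.009,0.0809,0],[0,0.087,0]],"angular":[[0,0,0],[0,0,0],[0,0,0],[0,0,0],[0,0,0],[0,0,0],[0,0,0],[0,0,0],[0,0,0],[0,0,0]]}'
python3 -m inch '{"gripper":[0,0,0,0,0,0,0,0,0,0],"slide":[[-0.0101,0.004,0],[-0.021,0.006,0],[-0.032,0.006,0],[-0.0429,0.004,0],[-0.053,0,0],[-0.062,-0.006,0],[-0.0694,-0.013,0],[-0.0749,-0.0225,0],[-0.0783,-0.033,0],[-0.0795,-0.0435,0]],"angular":[[0,0,0],[0,0,0],[0,0,0],[0,0,0],[0,0,0],[0,0,0],[0,0,0],[0,0,0],[0,0,0],[0,0,0]]}'
python3 - <<'E'
from h import *
cv2.imwrite('pics/scene11.png',viewer.snapshot('scene')[:,:,::-1]);cv2.imwrite('pics/side11.png',viewer.snapshot('side')[:,:,::-1])
for f,(x0,y0,x1,y1) in [('scene11',(215,135,340,230)),('side11',(165,165,290,265))]:
    im=cv2.imread(f'pics/{f}.png')[y0:y1,x0:x1].astype(int)
    m=((im[:,:,0]-im[:,:,2])>5).astype(np.uint8)
    n,l,st,c=cv2.connectedComponentsWithStats(m);i=1+np.argmax(st[1:,4]);print(f,st[i]+np.array([x0,y0,0,0,0]))
E
```

```text
t: 27.18
position: [0.4975, 0.0506, 0.1649]
ee_rot: [[-1.0, -0.0, -0.007], [-0.0, 1.0, -0.005], [0.007, -0.005, -1.0]]
contact_force: [0.1, 0.6, -0.6]
opening: 0.0095
finger_force: 59.0
t: 28.02
position: [0.5782, 0.0038, 0.165]
ee_rot: [[-1.0, 0.001, -0.004], [0.001, 1.0, -0.005], [0.004, -0.005, -1.0]]
contact_force: [-0.2, -0.3, 0.8]
opening: 0.0094
finger_force: 59.1
scene11 [ 232  154   84   58 1279]
side11 [ 180  180   89   68 3784]
```

Bowl steady. Last stretch of the third turn plus a bit.

```bash
python3 -m inch '{"gripper":[0,0,0,0,0,0,0,0,0,0],"slide":[[0.0012,-0.011,0],[0.0046,-0.0216,0],[0.0101,-0.0305,0],[0.0175,-0.038,0],[0.0265,-0.0435,0],[0.0366,-0.0475,0],[0.0475,-0.0495,0],[0.0585,-0.0495,0],[0.0694,-0.0475,0],[0.0795,-0.0435,0]],"angular":[[0,0,0],[0,0,0],[0,0,0],[0,0,0],[0,0,0],[0,0,0],[0,0,0],[0,0,0],[0,0,0],[0,0,0]]}'
python3 -m inch '{"gripper":[0,0,0,0,0,0,0,0,0,0],"slide":[[0.009,0.0062,0],[0.0164,0.0139,0],[0.0219,0.023,0],[0.0253,0.0331,0],[0.0265,0.0435,0],[0.0253,0.0539,0],[0.0219,0.064,0],[0.0164,0.0731,0],[0.009,0.0809,0],[0,0.087,0]],"angular":[[0,0,0],[0,0,0],[0,0,0],[0,0,0],[0,0,0],[0,0,0],[0,0,0],[0,0,0],[0,0,0],[0,0,0]]}'
python3 -m inch '{"gripper":[0,0,0,0,0],"slide":[[-0.0101,0.003,0],[-0.021,0.004,0],[-0.03,0.003,0],[-0.033,0.002,0],[-0.033,0.001,-0.003]],"angular":[[0,0,0],[0,0,0],[0,0,0],[0,0,0],[0,0,0]]}'
```

```text
t: 28.95
position: [0.4988, -0.0377, 0.1668]
ee_rot: [[-1.0, 0.001, 0.001], [0.001, 1.0, -0.004], [-0.001, -0.004, -1.0]]
contact_force: [5.9, 2.4, 4.2]
opening: 0.0094
finger_force: 59.7
t: 29.78
position: [0.4984, 0.0495, 0.165]
ee_rot: [[-1.0, 0.0, -0.005], [0.0, 1.0, -0.006], [0.005, -0.006, -1.0]]
contact_force: [-0.3, -0.1, 0.0]
opening: 0.0091
finger_force: 59.3
t: 30.2
position: [0.5314, 0.05, 0.1671]
ee_rot: [[-1.0, 0.002, -0.006], [0.002, 1.0, -0.004], [0.006, -0.004, -1.0]]
contact_force: [-0.1, -0.8, -0.6]
opening: 0.0092
finger_force: 59.1
```

```bash
python3 -m inch '{"gripper":[0,0,0,0,0,0,0,0,0,0],"slide":[[0,0,-0.005],[0,0,-0.013],[0,0,-0.022],[0,0,-0.033],[0,0,-0.047],[0,0,-0.065],[0,0,-0.085],[0,0,-0.107],[0,0,-0.128],[0,0,-0.146]],"angular":[[0,0,0],[0,0,0],[0,0,0],[0,0,0],[0,0,0],[0,0,0],[0,0,0],[0,0,0],[0,0,0],[0,0,0]]}' 60
python3 -m inch '{"gripper":[0,0,0,0,0,0,0,0,0,0],"slide":[[0,0.02,0],[0.001,0.05,0],[0.002,0.08,0],[0.003,0.11,0],[0.004,0.14,0],[0.005,0.17,0],[0.006,0.2,0],[0.006,0.23,0],[0.006,0.255,0],[0.006,0.267,0]],"angular":[[0.05,-0.01,0],[0.1,-0.02,0.003],[0.15,-0.03,0.005],[0.2,-0.04,0.007],[0.2226,-0.043,0.0074],[0.2226,-0.043,0.0074],[0.2226,-0.043,0.0074],[0.2226,-0.043,0.0074],[0.2226,-0.043,0.0074],[0.2226,-0.043,0.0074]]}'
python3 - <<'E'
from h import *
np.set_printoptions(precision=4,suppress=True)
for n in ['scene','side','wrist']: cv2.imwrite(f'pics/{n}12.png',viewer.snapshot(n)[:,:,::-1])
s=bot.observe();R=np.array(s['ee_rot']);P=np.array(s['position']);print(P,R[:,2],'corr',R.T@(np.array([.525,.3165,.3129])-P))
# spoon side: compare scene7 (after lift) and scene12 near expected tip
u=-R[:,2];tip=P-(-.149)*R[:,2]
for n in ['scene','side']:
    c=viewer.camera_params(n);px=proj(c,tip);x,y=map(int,px);a=cv2.imread(f'pics/{n}7.png').astype(int);b=cv2.imread(f'pics/{n}12.png').astype(int)
    print(n,px,'mean diff 7-12 near spoon',np.abs(a-b)[y-60:y+20,x-20:x+20].mean())
    h=cv2.cvtColor(b.astype(np.uint8),cv2.COLOR_BGR2HSV)[y-30:y+20,x-25:x+25]
    for r in range(0,50,2): print(''.join('#' if (q[1]>110 and q[2]<115) else '.' for q in h[r]))
E
```

```text
t: 31.03
position: [0.5314, 0.0514, 0.3169]
ee_rot: [[-1.0, -0.0, -0.003], [-0.0, 1.0, -0.005], [0.003, -0.005, -1.0]]
contact_force: [0.3, 0.6, -0.7]
opening: 0.0093
finger_force: 59.1
t: 31.87
position: [0.524, 0.3219, 0.3138]
ee_rot: [[-0.999, 0.007, 0.037], [-0.001, 0.975, -0.222], [-0.038, -0.222, -0.974]]
contact_force: [-0.6, 0.8, -0.3]
opening: 0.0093
finger_force: 59.1
[0.5252 0.3182 0.3133] [ 0.0371 -0.2253 -0.9736] corr [ 0.0002 -0.0016  0.0008]
scene (np.float64(363.0343112841589), np.float64(212.571945909269)) mean diff 7-12 near spoon 10.7825
##...........................................#####
##..........................................######
#.........................................########
.........................................########.
........................................#######...
......................................#######.....
.....................................#######......
....................................#######.......
..................................########........
.................................########.........
...........................
[... 1425 characters left out ...]
......##########.....................
...................###########....................
....................#########.....................
.....................#######......................
..................................................
..................................................
..................................................
..................................................
..................................................
..................................................
..................................................
..................................................
..................................................
..................................................
```

Run:
```python
from h import *
s=bot.observe();R=np.array(s['ee_rot']);P=np.array(s['position'])
for n in ['scene','side']:
    c=viewer.camera_params(n)
    print(n,[tuple(np.round(proj(c,P+L*R[:,2]),1)) for L in (.149,.11,.08,.05)])
```

```text
scene [(np.float64(363.0), np.float64(212.6)), (np.float64(370.1), np.float64(202.3)), (np.float64(375.8), np.float64(193.8)), (np.float64(381.9), np.float64(184.9))]
side [(np.float64(227.4), np.float64(128.5)), (np.float64(226.2), np.float64(115.4)), (np.float64(225.3), np.float64(105.2)), (np.float64(224.3), np.float64(94.7))]
```

```bash
python3 -m inch '{"gripper":[0,0,0,0,0,0,0,0,0,0],"slide":[[0.0004,0.001,0.01],[0.001,0.004,0.027],[0.0018,0.008,0.045],[0.0025,0.012,0.063],[0.0032,0.016,0.081],[0.004,0.02,0.098],[0.0045,0.0235,0.113],[0.005,0.0265,0.126],[0.0055,0.029,0.136],[0.0058,0.031,0.143]],"angular":[[0,0,0],[0,0,0],[0,0,0],[0,0,0],[0,0,0],[0,0,0],[0,0,0],[0,0,0],[0,0,0],[0,0,0]]}'
python3 -m inch '{"gripper":[0,0,0,0,0],"slide":[[0,0.001,0.004],[0.0003,0.0017,0.008],[0.0004,0.0024,0.0105],[0.0004,0.0024,0.0105],[0.0004,0.0024,0.0105]],"angular":[[0,0,0],[0,0,0],[0,0,0],[0,0,0],[0,0,0]]}'
```

```text
t: 32.85
position: [0.5252, 0.3149, 0.165]
ee_rot: [[-0.999, 0.012, 0.036], [0.004, 0.974, -0.226], [-0.038, -0.226, -0.973]]
contact_force: [-0.1, -0.3, -0.3]
opening: 0.0095
finger_force: 59.1
t: 33.27
position: [0.5255, 0.3153, 0.1557]
ee_rot: [[-0.999, 0.012, 0.037], [0.003, 0.974, -0.226], [-0.039, -0.226, -0.973]]
contact_force: [0.3, -2.5, -1.5]
opening: 0.0095
finger_force: 59.0
```

```bash
python3 -m inch '{"gripper":[0,8,18,30,45,60,60,60],"slide":[[0,0.0003,0.0014],[0,0.0003,0.0014],[0,0.0003,0.0014],[0,0.0003,0.0014],[0,0.0003,0.0014],[0,0.0003,0.0014],[0,0.0003,0.0014],[0,0.0003,0.0014]],"angular":[[0,0,0],[0,0,0],[0,0,0],[0,0,0],[0,0,0],[0,0,0],[0,0,0],[0,0,0]]}'
python3 -m inch '{"gripper":[60,60,60,60,60,60,60,60,60,60],"slide":[[0,0,-0.008],[0,0,-0.02],[0,0,-0.035],[0,0,-0.05],[0,0,-0.07],[0,0,-0.09],[0,0,-0.115],[0,0,-0.14],[0,0,-0.165],[0,0,-0.185]],"angular":[[0,0,0],[0,0,0],[0,0,0],[0,0,0],[0,0,0],[0,0,0],[0,0,0],[0,0,0],[0,0,0],[0,0,0]]}'
python3 -m inch '{"gripper":[60,60,60,60,60,60],"slide":[[0.02,0,-0.01],[0.05,0,-0.02],[0.08,0,-0.03],[0.1,0,-0.03],[0.11,0,-0.03],[0.11,0,-0.03]],"angular":[[0,0,0],[0,0,0],[0,0,0],[0,0,0],[0,0,0],[0,0,0]]}'
python3 - <<'E'
from h import *
np.set_printoptions(precision=4,suppress=True)
for n in ['scene','side','wrist']: cv2.imwrite(f'pics/{n}13.png',viewer.snapshot(n)[:,:,::-1])
D=[('bowl',.523,.006,.088),('crock',.53,.28,.115)]
for n in ['scene','side']:
    a=cv2.imread(f'pics/{n}1.png').astype(int);b=cv2.imread(f'pics/{n}13.png').astype(int);d=(np.abs(a-b).max(2)>30).astype(np.uint8)
    k,l,st,c=cv2.connectedComponentsWithStats(d);print(n,[tuple(s) for s in st[1:] if s[4]>40])
# nuts in bowl (scene), colour blobs
im=cv2.imread('pics/scene13.png');h=cv2.cvtColor(im,cv2.COLOR_BGR2HSV)[150:212,230:318]
m=((h[:,:,1]>110)&((h[:,:,0]<18))).astype(np.uint8)
for r in range(0,62,2): print(''.join('#' if x else '.' for x in m[r]))
h=cv2.cvtColor(im,cv2.COLOR_BGR2HSV)[195:275,325:405]
for r in range(0,80,3): print(''.join('#' if (q[1]>110 and q[2]<115) else '.' for q in h[r]))
E
```

```text
t: 33.93
position: [0.5252, 0.3159, 0.1541]
ee_rot: [[-0.999, 0.011, 0.037], [0.003, 0.974, -0.225], [-0.038, -0.225, -0.974]]
contact_force: [0.5, -0.1, -0.1]
opening: 0.0515
finger_force: 0.0
t: 34.77
position: [0.5182, 0.3588, 0.3378]
ee_rot: [[-0.999, 0.011, 0.039], [0.002, 0.975, -0.223], [-0.04, -0.223, -0.974]]
contact_force: [-0.1, 0.1, -0.1]
opening: 0.0512
finger_force: 0.0
t: 35.27
position: [0.4053, 0.3655, 0.3606]
ee_rot: [[-0.999, 0.008, 0.039], [-0.001, 0.974, -0.225], [-0.039, -0.224, -0.974]]
contact_force: [-0.0, 0.3, 0.4]
opening: 0.0514
finger_force: 0.0
scene [(np.int32(367), np.int32(0), np.int32(55), np.int32(58), np.int32(926)), (np.int32(130), np.int32(3), np.int32(26), np.int32(18), np.int32(238)), (np.int32(138), np.int32(21), np.int32(60), np.int32(50), np.int32(752)), (np.int32(146), np.int32(52), np.int32(18), np.int32(21), np.int32(98)), (np.int32(500), np.int32(56), np.int32(12), np.int32(13), np.int32(93)), (np.int32(435), np.int32(62), np.int32(77), np.int32(88), np.int32(3394)), (np.int32(114), np.int32(108), np.int32(255), np.int32(119), np.int32(6
[... 5154 characters left out ...]
.................######################.............
........###................................###########################..........
.....#####................................##############################........
....#######..............................#################################......
...#########...........................######################################...
....##########...........................#######################################
.....#############..................#......#####################################
........###########################...........##################################
............##########################..........################################
```

Run:
```python
from h import *
for f,(x0,y0,x1,y1) in [('scene13',(215,135,340,230)),('side13',(165,165,290,265))]:
    im=cv2.imread(f'pics/{f}.png')[y0:y1,x0:x1].astype(int)
    m=((im[:,:,0]-im[:,:,2])>5).astype(np.uint8)
    n,l,st,c=cv2.connectedComponentsWithStats(m);i=1+np.argmax(st[1:,4]);print(f,st[i]+np.array([x0,y0,0,0,0]))
for f,(x0,y0,x1,y1) in [('scene13',(320,200,380,280)),('side13',(205,125,252,190))]:
    im=cv2.imread(f'pics/{f}.png')[y0:y1,x0:x1].astype(int)
    m=((im[:,:,2]-im[:,:,0])<35).astype(np.uint8)
    n,l,st,c=cv2.connectedComponentsWithStats(m);i=1+np.argmax(st[1:,4]);print(f,st[i]+np.array([x0,y0,0,0,0]))
im=cv2.imread('pics/side13.png');h=cv2.cvtColor(im,cv2.COLOR_BGR2HSV)[186:236,183:268]
for r in range(0,50,2): print(''.join('.' if not(q[1]>90 and q[0]<20) else ('o' if q[2]<70 else '#') for q in h[r]))
im=cv2.imread('pics/scene13.png');h=cv2.cvtColor(im,cv2.COLOR_BGR2HSV)[172:212,250:300]
for r in range(0,38,2): print(''.join('.' if not(q[1]>90 and q[0]<20) else ('o' if q[2]<75 else '#') for q in h[r]))
```

```text
scene13 [ 232  153   84   58 1986]
side13 [ 179  180   90   68 4055]
scene13 [ 335  214   45   66 1878]
side13 [ 205  141   47   49 1353]
##############............................................................#######.###
#########.....................................................................###.###
#######.........................................................................#..##
####...............................................................................##
##..................................................................................#
.....................................................................................
.....................................................................................
.....................................................................................
.....................................................................................
.....................................................................................
.....................................................................................
................
[... 1456 characters left out ...]
oo......oooo.........................
....ooooo######.........o##.........oo#o..........
.......o#########......########....oooooo.........
.......o#########....############..ooooo..........
.......oo########....oo#########o.....o...........
........ooooooooo.....oooooooooo..................
.........ooooooo........ooooooo...................
..................................................
.........................................oooo.....
........................................oooooo....
.........................#..............oooo......
.....................#########....................
..................................................
..................................................
```

Run:
```python
from h import *
np.set_printoptions(precision=3,suppress=True)
S=viewer.camera_params('scene');D=viewer.camera_params('side')
for w in [(272.5,179.5),(287.5,187.5),(292.5,200.5)]: print('scene',(onz(S,w,.022)-[.523,.006,0])[:2]*1000)
for w in [(217.5,214),(248,218.5),(204.5,225)]: print('side',(onz(D,w,.022)-[.523,.006,0])[:2]*1000)
im=cv2.imread('pics/wrist13.png');p=viewer.camera_params('wrist');print(proj(p,np.array([.523,.006,.02])),proj(p,np.array([.6,.08,.1])))
# any chestnut-like dark blob outside bowl: compare scene12/13 with scene1 done via diff
```

```text
scene [-45.427 -45.504]
scene [-51.836   8.406]
scene [-22.888  53.825]
side [-25.267  47.525]
side [56.409 20.573]
side [-57.842   0.424]
(np.float64(103.37135572841913), np.float64(198.5223375072174)) (np.float64(118.75906369050404), np.float64(264.2099653414121))
```

All four chestnuts and four walnuts are accounted for in the bowl, and nothing else has moved. Handing in.

```bash
python3 -c "
from plant import bot
print(bot.finish_job())"
```

```text
the job is handed in; nothing more can be done
None
```

I handed the job in at about 35 s: the chestnuts are in the bowl, the empty beaker is upright back on the counter, the nuts got just over three turns, and the spoon is back in the crock head down. The last camera check showed every nut in the bowl and the bowl and crock where they started. `finish_job` gave no verdict.

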